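# Seat the power brick under its retaining bracket

## Robot

A 6-joint arm with a two-finger parallel gripper is mounted at the origin on a cart in front of the work surface, level with it; the furniture and walls round the work are solid. World frame = base frame: x ahead of the robot, y to its left, z up, the work surface at z = 0. Lengths are in m, angles in rad, forces in N, time in s.
With the tool pointing down it reaches from about 0.35 to 0.775 m from the base axis. Payload 5.5 kg.
Tool frame: the origin (TCP) lies at the very end of the fingers, on their centre line; the grasp point (between the pads) lies 19 mm behind it (grip_point_offset is the distance from the TCP to the grasp point, in m); z points along the fingers, y is the direction in which the jaws open and shut (so a half turn about z gives the same grasp; the last joint's range is limited). The gripper opens to 85 mm and grips with 20 to 120 N. Pads are 22 mm wide; open, the fingers measure 114 mm over their backs; the gripper's body (76 mm by 85 mm) begins 54 mm behind the grasp point. The pads swing forward as they close: fully open they stand 13 mm farther back than shut.
Start: joints at [1.092, 0.313, 0.046, 1.304, 0, 1.431], TCP at [0.191, 0.542, 0.231] pointing down, gripper open.
Joint ranges: [-2.76, 2.76], [-0.86, 1.69], [-1.03, 1.26], [-2.2, 2.34], [-1.47, 1.5], [-3.14, 3.14]. Speed limits (rad/s): [2.57, 2.57, 3.14, 3.14, 3.14, 3.14].

## Interface

Orientations are given as a unit quaternion [w, x, y, z].
In Python, from workcell import * gives the robot as it stands.
- The arm moves only by the shell command python3 -m crank 'ROWS' [OPENING] [FORCE]. ROWS is a JSON object of lists of equal length, an entry for each row: "travel": the shift along the tool's x, y, z in units of 40 mm (1.0 is 40 mm), a list of three; "turn": the turn about the tool's z in rad. In form: {"travel": [[x, y, z], ...], "turn": [turn, ...]}. A call has 1 to 5 rows; each row is the pose to reach, as a shift and turn from the pose commanded when the call began, along the tool's axes at that moment; what a row does not reach only later rows make up. A row lasts 1/12 s, in which the tool goes at most 41.7 mm and 7.16 degrees, less where a joint would pass 70% of its speed; a pose out of reach is approached as far as the arm can. A call with a gripper value outside its range is refused whole. OPENING is the finger opening in mm, from 0 to 85.4, set as the call begins (- or left out, the last holds). The fingers move at their own pace and stop on an object; FORCE is the grip in N (left out, the last holds). Time passes only in rows, so rows that repeat a pose let the fingers close. It gives the time, the measured TCP pose, the force and the opening at its end, in the units of the state.
- get_state(): the state, without advancing time (a new reading comes with each control period).
- read_camera(name): name is "scene" or "side" or "wrist"; returns a dict with "image" (384x512x3 uint8, red, green, blue), "K" (3x3 intrinsics, pixels), "R" (3x3) and "t" (3): a world point X has camera coordinates R X + t. Camera axes: x right, y down, z forward; pixel columns grow to the right and rows downward; lengths in m; the calibration is good to about 2 mm. A picture is of the moment at which its call begins. There is no depth.
- hand_in(): hands the job in, once; it reports no verdict.
The state is a dict: "clock": time; "joint_pos": joint angles; "qvel": joint speeds; "tau": joint torques, N m; "tcp_pos": TCP position; "orientation": TCP orientation; "wrist_force": force on the tool from outside, world axes, zero at the start; "ft_torque": the same for the moment, N m; "finger_gap": finger opening in m.
Only numpy, scipy, OpenCV 4.12 (cv2) and the standard library are available. Lean on these libraries where they do the work, as an engineer would, in place of code of your own. Each camera call takes 0.05 s, during which the arm holds its last target. There are 200 camera calls.

## Task

The long black power brick is lying loose on the worktop. Slide it, lying flat and with the thin black cable stub first, under the roof of the blue retaining bracket until its body is fully home against the back stop (the stub goes through the window there), with the grey plug pointing straight out of the mouth, and let go. Leave the blue and the red dropper bottle standing where they are.

Things in the scene. Friction and masses are not known exactly. Their poses are not given: they have to be found in the camera images.
- brick_mid (a point): centre of the long black power brick's box body, 17 mm above its underside; loose, about 0.4 kg, lying flat. Body 58 mm wide (own x; grasp across it), 128 mm long (own y), 34 mm high (own z, up). +y points to the end face with the thin black cable stub (25 mm long), 64 mm from here; the thick grey plug (37 mm) is at the -y end. The far smaller black wall adapter and the black mouse are bystanders.
- pocket_stop (a point): blue bracket, fixed, place and yaw vary: centre of its back stop's inner face, in the 36 mm wide window for the stub, 17 mm above the worktop (the pocket's floor). +y points into the pocket; mouth on the -y side, 42 mm from the stop. Pocket 80 mm wide (own x), 44 high under a full-depth 6 mm roof (top at 51); 6 mm side walls, 4 mm high feet 25 mm beside them. Seated, the stub end's face touches the stop.
- blue_mid (a point): centre (42 mm up) of the blue dropper bottle with a white top, 31 mm across, 84 mm high, loose, standing; it is to be left alone. z is up.
- red_mid (a point): centre (42 mm up) of the red dropper bottle with a white top, 31 mm across, 84 mm high, loose, standing; it is to be left alone. z is up.
There are look-alikes about, which are no part of the job. Leave any purple look-alike of the part that bears brick_mid alone.

How it is judged:
At the end, for the whole second after the job is handed in: The brick lies flat and at rest on the worktop, released, the end face with the black stub under the bracket's roof and within 15 mm of the back stop, its centre within 25 mm of the pocket's middle line and within 0.2 rad (11 degrees) of straight, grey plug outward (y of pocket_stop in the frame of brick_mid between 0.054 and 0.079 m and x of pocket_stop in the frame of brick_mid between -0.025 and 0.025 m and y of brick_mid in the frame of pocket_stop between -0.079 and -0.054 m and x of brick_mid in the frame of pocket_stop between -0.025 and 0.025 m and angle between the y axis of brick_mid and the y axis of pocket_stop, either way round below 0.2 rad and angle between brick_mid's own z axis and vertical below 0.08 rad and height (world z) of brick_mid between 0.012 and 0.022 m and linear speed of brick below 0.01 m/s); the robot touches nothing.
It fails at once if the blue or the red bottle is knocked over or shifted by more than 30 mm (distance of any of blue_mid, red_mid from where it was at the start of the episode above 0.03 m or angle between any of blue_mid, red_mid's own z axis and vertical above 0.4 rad).
It also fails if it takes over 35 s, if anything falls off the work surface, if the arm or the gripper's body presses on something with over 40 N, if the wrist force passes 120 N, or if a joint passes its speed limit or range.

## Working session

There is one attempt and no reset: what is moved stays moved. The work goes in short steps, Python scripts to look and compute and a shell command to move; the robot and the scene stay as the last step left them, time stands still between calls to the robot, and variables do not carry over. Pictures are saved under pics/ and viewed, about 8 in all and at most 12, crops included, and the job is handed in when it is done.

```bash
mkdir -p pics; ls
python3 - <<'E'
from workcell import *
import cv2
for n in ("scene","side","wrist"):
    c=read_camera(n); cv2.imwrite(f"pics/{n}0.png",c["image"][:,:,::-1]); print(n,c["K"].tolist(),c["R"].round(4).tolist(),c["t"].round(4).tolist())
print(get_state())
E
```

```text
pics
scene [[387.38518061063627, 0.0, 255.4863889071275], [0.0, 387.38518061063627, 189.80661971607157], [0.0, 0.0, 1.0]] [[-0.5919, -0.806, 0.0015], [-0.4699, 0.3436, -0.8131], [0.6548, -0.482, -0.5821]] [0.3349, 0.3463, 0.4848]
side [[499.2048795433102, 0.0, 260.1503234794416], [0.0, 499.2048795433102, 198.91391963171228], [0.0, 0.0, 1.0]] [[0.999, -0.0455, -0.004], [-0.0269, -0.5161, -0.8561], [0.0369, 0.8553, -0.5168]] [-0.5781, 0.0438, 1.0584]
wrist [[300.7036528780339, 0.0, 255.44656580675502], [0.0, 300.7036528780339, 190.80278252084273], [0.0, 0.0, 1.0]] [[0.3313, 0.9435, -0.0009], [0.9064, -0.318, 0.2781], [0.2622, -0.0929, -0.9605]] [-0.5747, -0.0372, 0.378]
{'clock': 0.15, 'joint_pos': array([1.09239467e+00, 3.13860791e-01, 4.52227560e-02, 1.30361248e+00,
       1.50109963e-05, 1.43116239e+00]), 'qvel': array([-0.0005648 , -0.00284158,  0.00448257,  0.00136462,  0.00116934,
        0.00183693]), 'tau': array([ 2.00442912e-03, -4.81065094e+01,  2.98814195e+01,  1.39429083e-02,
       -1.35515988e-04,  3.67123207e-06]), 'tcp_pos': array([0.19092612, 0.54195682, 0.23058798]), 'orientation': array([-2.28276496e-04,  1.68575022e-01,  9.85688558e-01, -6.90372300e-04]), 'wrist_force': array([ 0.11981933,  0.65134215, -0.51287056]), 'ft_torque': array([ 0.03972928, -0.00738612,  0.01878074]), 'finger_gap': 0.08557703744841699}
```

View pics/scene0.png

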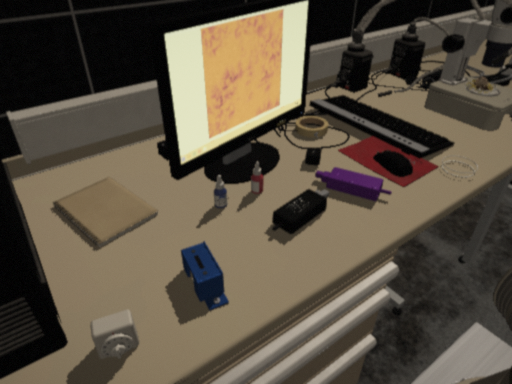

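View pics/side0.png

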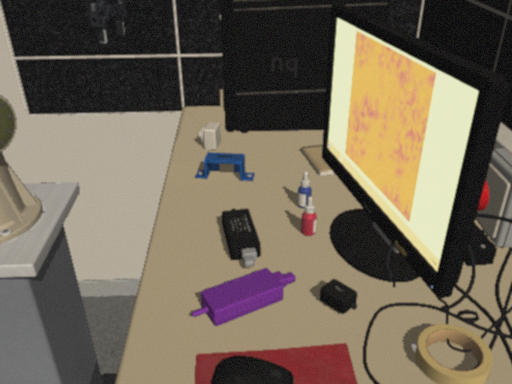

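The scene image shows the bracket at (203,273) and the blue and red bottles at (221,192) and (257,178). Candidates for the brick:
- Long black brick, scene (300,210), side (240,232): it has a grey plug at the near end in the side view.
- Wall adapter, scene (313,155), side (338,295): too small.
- Mouse, scene (393,162).
- Purple look-alike, scene (352,182).

I choose the long black brick with the grey plug and will check it in a close crop.

Run:
```python
import cv2,numpy as np
s=cv2.imread("pics/side0.png"); c=cv2.imread("pics/scene0.png")
f=lambda im,x,y,w,h,k:cv2.convertScaleAbs(cv2.resize(im[y:y+h,x:x+w],None,fx=k,fy=k,interpolation=cv2.INTER_CUBIC),alpha=1.8,beta=15)
a=f(s,185,145,80,130,4.6); b=f(c,170,170,170,140,2.5)
o=np.zeros((600,800,3),np.uint8); o[:a.shape[0],:a.shape[1]]=a; o[:b.shape[0],370:370+b.shape[1]]=b
cv2.imwrite("pics/crop1.png",o)
```

```text
(no output)
```

View pics/crop1.png

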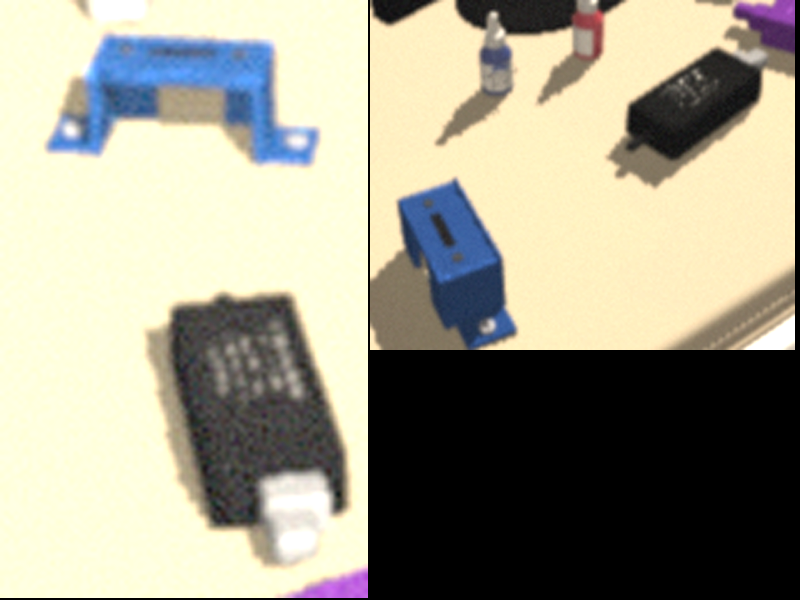

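View pics/wrist0.png

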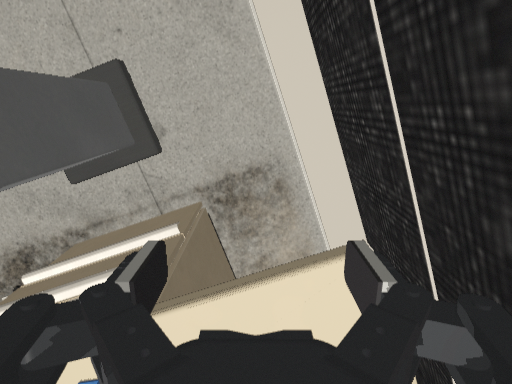

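The crop confirms it. The brick's stub end is at side-crop (222,298), toward the bracket, and its plug is at (295,510). The bracket's mouth faces the brick, with feet at (75,130) and (290,145) in the same crop. The wrist view shows only the edge of the worktop. Next I fit models to the silhouettes in both cameras.

```bash
cat > fit.py <<'E'
import cv2,numpy as np
from scipy.optimize import minimize
S=4
def box(x0,x1,y0,y1,z0,z1): return np.array([[x,y,z] for x in (x0,x1) for y in (y0,y1) for z in (z0,z1)],float)
def proj(c,P): q=P@c["R"].T+c["t"]; q=q@c["K"].T; return q[:,:2]/q[:,2:]
def place(P,p): 
    s,co=np.sin(p[2]),np.cos(p[2]); return P@np.array([[co,s,0],[-s,co,0],[0,0,1]])+[p[0],p[1],0]
def render(c,boxes,p,shape):
    m=np.zeros((shape[0]*S,shape[1]*S),np.uint8)
    for b in boxes:
        h=cv2.convexHull(((proj(c,place(b,p))+.5)*S).astype(np.float32))
        cv2.fillConvexPoly(m,np.round(h*16).astype(np.int32),1,shift=4)
    return cv2.resize(m.astype(np.float32),shape[::-1],interpolation=cv2.INTER_AREA)
def near(mask,uv):
    n,l,st,ce=cv2.connectedComponentsWithStats(mask.astype(np.uint8)); ids=l[uv[1]-6:uv[1]+7,uv[0]-6:uv[0]+7].ravel(); ids=ids[ids>0]
    return (l==np.bincount(ids).argmax()).astype(np.float32)
def fit(views,model,p0,step):
    def cost(p):
        return sum(np.abs(render(c,model(p),p,m.shape)-m)[w].sum()/m.sum() for c,m,w in views)
    best=None
    for k in range(3):
        sim=np.vstack([p0]+[np.array(p0)+np.eye(len(p0))[i]*step[i]/(2**k) for i in range(len(p0))])
        r=minimize(cost,p0,method="Nelder-Mead",options=dict(initial_simplex=sim,xatol=1e-4,fatol=1e-4,maxiter=400)); p0=r.x
    return r.x,r.fun
brick=lambda p:[box(-.029,.029,-.064,.064,0,.034)]
def bracket(p):
    t,f0,f1=p[3:6]   # stop thickness, feet y range; frame at pocket_stop
    b=[box(-.046,.046,-.042,t,.045,.051)]
    for s in (1,-1):
        b+=[box(s*.040,s*.046,-.042,t,0,.05),box(s*.046,s*.071,f0,f1,0,.004),box(s*.018,s*.04,0,t,0,.045)]
    return b
def masks(im):
    a=im.astype(int); h=cv2.cvtColor(im,cv2.COLOR_RGB2HSV)
    return a.sum(2)<150, (h[...,0]>100)&(h[...,0]<125)&(h[...,1]>140)
def grnd(c,uv,z=0):
    d=c["R"].T@np.linalg.solve(c["K"],[uv[0],uv[1],1]); o=-c["R"].T@c["t"]; return (o+d*(z-o[2])/d[2])
E
cat > m1.py <<'E'
from workcell import *
from fit import *
C={n:read_camera(n) for n in ("side","scene")}
bu={"side":(240,235),"scene":(300,215)}; ku={"side":(225,162),"scene":(200,262)}
vb=[];vk=[];o=[]
for n,c in C.items():
    d,b=masks(c["image"]); M=near(d,bu[n]); w=np.ones(M.shape,bool); M=cv2.morphologyEx(M,cv2.MORPH_CLOSE,np.ones((9,9)))
    M=cv2.morphologyEx(M,cv2.MORPH_OPEN,np.ones((5,5)));K=near(b,ku[n]); 
    vb.append((c,M,w)); vk.append((c,K,w)); print(n,M.sum(),K.sum())
g=grnd(C["side"],bu["side"],.02)
for V in [vb]+[[v] for v in vb]: r=fit(V,brick,[g[0],g[1],0.15],[.01,.01,.15]); print("brick",r)
P=r
r0=fit(vb,brick,[g[0],g[1],0.15],[.01,.01,.15])
g=grnd(C["side"],ku["side"],.04)
for V in [vk]+[[v] for v in vk]: r=fit(V,bracket,[g[0],g[1]+.02,0,.006,-.04,0],[.01,.01,.15,.004,.01,.01]); print("brk",r); k0=r if V is vk else k0
for (c,M,w),(_,K,_) in zip(vb,vk):
    im=c["image"][:,:,::-1].copy(); im=cv2.convertScaleAbs(cv2.resize(im,None,fx=4,fy=4),alpha=1.6)
    for m,p,col in ((brick,r0[0],(0,255,0)),(bracket,k0[0],(0,0,255))):
        for b in m(p):
            h=cv2.convexHull(((proj(c,place(b,p))+.5)*4).astype(np.float32)); cv2.polylines(im,[np.round(h).astype(int)],True,col,1)
    o.append(im[560:1160,740:1140] if c is C["side"] else im[700:1300,700:1100])
cv2.imwrite("pics/fit1.png",np.hstack(o))
for z,n,uv in ((.08,"blue",(305,176)),(.08,"red",(309,202))): print(n,grnd(C["side"],uv,z))
for z,n,uv in ((.08,"blue",(220,178)),(.08,"red",(256,165))): print(n,grnd(C["scene"],uv,z))
E
python3 m1.py
```

```text
side 1252.0 519.0
scene 1472.0 1506.0
brick (array([ 0.53239328, -0.09718993,  0.11181432]), np.float64(0.4338308572769165))
brick (array([ 0.53204056, -0.09422039,  0.10794875]), np.float64(0.2946285903453827))
brick (array([ 0.53338537, -0.09876369,  0.21994846]), np.float64(0.09816575795412064))
brk (array([ 0.50192452,  0.19251329, -0.13863874, -0.0055728 , -0.01473209,
       -0.01467118]), np.float64(0.7233812808990479))
brk (array([ 0.5016498 ,  0.19508235, -0.07538961, -0.00801558, -0.00224815,
       -0.00226266]), np.float64(0.47049614787101746))
brk (array([ 5.06701202e-01,  1.91041706e-01, -1.55417938e-01, -3.58749709e-04,
       -3.98304493e-02, -8.00908773e-03]), np.float64(0.16840969026088715))
blue [0.6740655  0.01058508 0.08      ]
red [ 0.66893728 -0.09412729  0.08      ]
blue [0.67064053 0.02169655 0.08      ]
red [ 0.66730697 -0.07588587  0.08      ]
```

View pics/fit1.png

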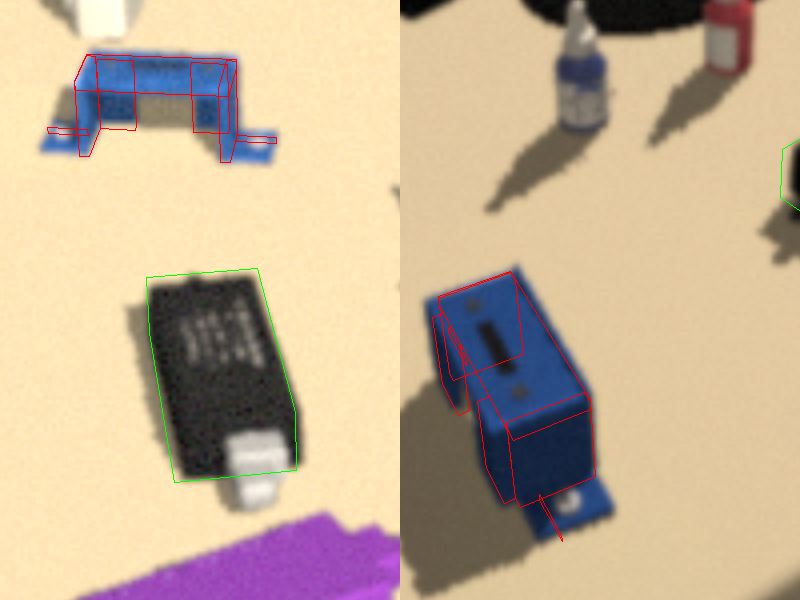

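The overlay shows the brick fit is roughly right in the side view. The bracket masks are incomplete: the feet are missed and the stop thickness has collapsed. I'll refine the masks.

```bash
cat > m2.py <<'E'
from fit import *
import sys
def run(C,bu,ku,g0,k0,out=None):
    vb=[];vk=[]
    for n,c in C.items():
        im=cv2.GaussianBlur(c["image"],(3,3),0).astype(int); r,b,s=im[...,0],im[...,2],im.sum(2)
        M=near(s<(190 if n=="side" else 130),bu[n]); M=cv2.morphologyEx(M,cv2.MORPH_CLOSE,np.ones((7,7)))
        M=cv2.morphologyEx(M,cv2.MORPH_OPEN,np.ones((5,5)))
        w=np.ones(M.shape,bool)
        pl=proj(c,place(box(-.016,.016,-.105,-.06,0,.032),g0)); x,y=pl.min(0).astype(int)-2; X,Y=pl.max(0).astype(int)+3; w[y:Y,x:X]=0
        vb.append((c,M,w)); K=near(b>1.25*r+4,ku[n]); vk.append((c,K,np.ones(M.shape,bool)))
    mb=lambda p:bracket([*p[:3],.005,p[3],p[4]])
    rb=fit(vb,brick,g0,[.01,.01,.15]); rk=fit(vk,mb,k0,[.01,.01,.15,.01,.01])
    for v in vb: print("brick",fit([v],brick,g0,[.01,.01,.15]))
    for v in vk: print("brk",fit([v],mb,k0,[.01,.01,.15,.01,.01]))
    print("ALL",rb,rk)
    o=[]
    for i,(c,M,w) in enumerate(vb):
        im=cv2.convertScaleAbs(cv2.resize(c["image"][:,:,::-1],None,fx=4,fy=4),alpha=1.6)
        for m,p,col,mm in ((brick,rb[0],(0,255,0),M),(mb,rk[0],(0,0,255),vk[i][1])):
            ct,_=cv2.findContours(cv2.resize(mm,None,fx=4,fy=4,interpolation=0).astype(np.uint8),0,2); cv2.drawContours(im,ct,-1,(0,255,255),1)
            for b in m(p):
                h=cv2.convexHull(((proj(c,place(b,p))+.5)*4).astype(np.float32)); cv2.polylines(im,[np.round(h).astype(int)],True,col,1)
        o.append(im[580:1100,750:1120] if i==0 else im[720:1240,720:1150] if 0 else cv2.resize(im[720:1240,720:1320],(430,520)))
    cv2.imwrite(out,np.hstack(o))
if __name__=="__main__":
    from workcell import *
    C={n:read_camera(n) for n in ("side","scene")}
    run(C,{"side":(240,235),"scene":(300,215)},{"side":(225,162),"scene":(200,262)},[.533,-.098,.15],[.503,.195,-.1,-.035,-.008],"pics/fit2.png")
E
python3 m2.py
```

```text
brick (array([ 0.53255769, -0.10657706,  0.13201404]), np.float64(0.07346241176128387))
brick (array([ 0.53424821, -0.10259056,  0.21682143]), np.float64(0.0826740488409996))
brk (array([ 0.50085374,  0.18767274, -0.10976569, -0.03055352, -0.01891935]), np.float64(0.1971551775932312))
brk (array([ 0.50726214,  0.18795333, -0.19586227, -0.04044687, -0.00629912]), np.float64(0.1306886225938797))
ALL (array([ 0.53228605, -0.10379458,  0.13828671]), np.float64(0.16856291890144348)) (array([ 0.50191725,  0.18901217, -0.13805962, -0.03401924, -0.00596731]), np.float64(0.3885461091995239))
```

View pics/fit2.png

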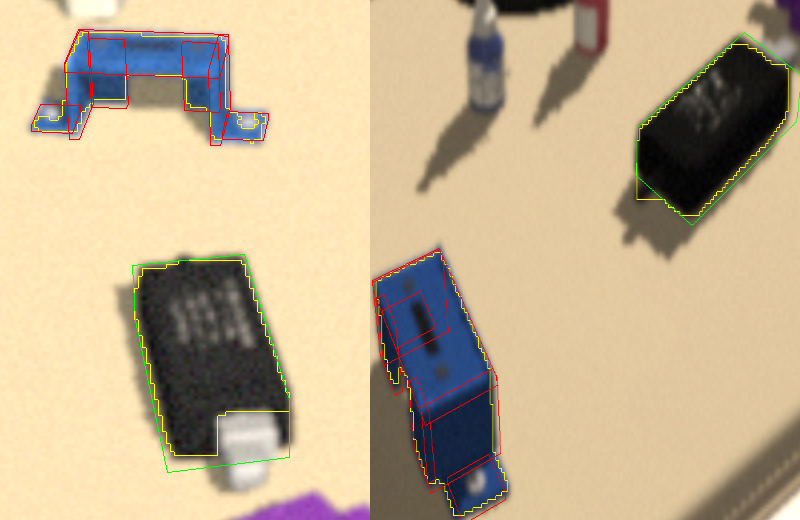

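Brick ≈ (0.533, −0.104) with yaw 0.13–0.21, bracket stop ≈ (0.503, 0.188) with yaw −0.11 to −0.19. The positions are good, but the two cameras disagree on yaw, so I'll refine with the wrist camera from above. I move now.

```bash
cat > go.py <<'E'
import sys,numpy as np
from workcell import *
from scipy.spatial.transform import Rotation as Ro
s=get_state(); q=s["orientation"]; R=Ro.from_quat([*q[1:],q[0]]).as_matrix()
x,y,z,yaw=map(float,sys.argv[1:5])
j=np.arctan2(R[1,1],R[0,1]); d=(j-yaw+np.pi/2)%np.pi-np.pi/2
print("t",round(s["clock"],2),"tcp",s["tcp_pos"].round(4),"jaw",round(j,3),"F",s["wrist_force"].round(1),"gap",round(s["finger_gap"],4))
print("shift units",(R.T@(np.array([x,y,z])-s["tcp_pos"])/.04).round(3),"turn",round(d,3))
c=read_camera("wrist"); print("cam in tool",(R.T@(-c["R"].T@c["t"]-s["tcp_pos"])).round(3),"fwd",(R.T@c["R"][2]).round(3)) if len(sys.argv)>5 else 0
E
python3 go.py 0.533 -0.12 0.2 0.16 c
```

```text
t 0.35 tcp [0.1911 0.5422 0.2311] jaw 1.232 F [0.1 0.1 0.1] gap 0.0854
shift units [-13.565 -12.773   0.782] turn 1.072
cam in tool [ 0.07   0.    -0.142] fwd [-0.278  0.001  0.96 ]
```

```bash
python3 -m crank '{"travel":[[-0.72,-0.684,0],[-1.44,-1.368,0],[-2.16,-2.052,0],[-2.88,-2.736,0],[-3.6,-3.42,0]],"turn":[0,0,0,0,0]}' 85 &&
python3 -m crank '{"travel":[[-0.72,-0.684,0],[-1.44,-1.368,0],[-2.16,-2.052,0],[-2.88,-2.736,0],[-3.6,-3.42,0]],"turn":[0,0,0,0,0]}' &&
python3 -m crank '{"travel":[[-0.72,-0.684,0],[-1.44,-1.368,0],[-2.16,-2.052,0],[-2.88,-2.736,0],[-3.6,-3.42,0]],"turn":[0,0,0,0,0]}' &&
python3 -m crank '{"travel":[[-0.7,-0.63,0.2],[-1.4,-1.26,0.4],[-2.1,-1.89,0.6],[-2.77,-2.51,0.78],[-2.77,-2.51,0.78]],"turn":[0.12,0.24,0.36,0.48,0.6]}' &&
python3 -m crank '{"travel":[[0,0,0],[0,0,0],[0,0,0],[0,0,0],[0,0,0]],"turn":[0.12,0.24,0.36,0.47,0.47]}'
python3 go.py 0.533 -0.12 0.2 0.16
python3 - <<'E'
from workcell import *
import cv2
c=read_camera("wrist"); cv2.imwrite("pics/w1.png",c["image"][:,:,::-1])
E
```

```text
clock: 0.82
tcp_pos: [0.2818, 0.3639, 0.2314]
orientation: [0.0, 0.168, 0.986, 0.0]
wrist_force: [1.4, -0.8, 1.1]
finger_gap: 0.0848
clock: 1.23
tcp_pos: [0.3723, 0.1869, 0.2317]
orientation: [0.0, 0.168, 0.986, 0.0]
wrist_force: [1.5, 0.6, -0.4]
finger_gap: 0.0851
clock: 1.65
tcp_pos: [0.4627, 0.0097, 0.2316]
orientation: [0.0, 0.169, 0.986, 0.0]
wrist_force: [0.8, 0.9, -0.1]
finger_gap: 0.0849
clock: 2.07
tcp_pos: [0.5357, -0.1255, 0.1979]
orientation: [0.001, 0.457, 0.889, -0.001]
wrist_force: [0.6, -0.1, 0.5]
finger_gap: 0.0849
clock: 2.48
tcp_pos: [0.5333, -0.1199, 0.2]
orientation: [-0.0, 0.649, 0.761, 0.0]
wrist_force: [0.4, -0.3, -0.0]
finger_gap: 0.0851
t 2.48 tcp [ 0.5333 -0.1199  0.2   ] jaw 0.159 F [ 0.4 -0.3 -0. ] gap 0.0851
shift units [-0.    -0.008  0.001] turn -0.001
```

View pics/w1.png

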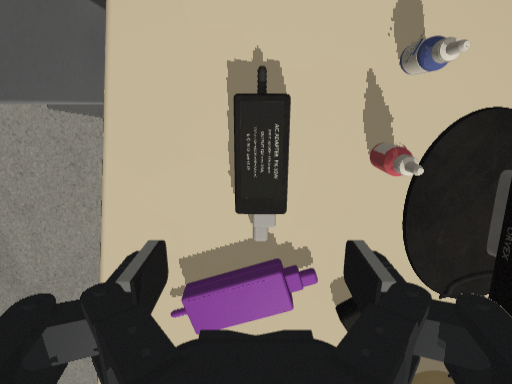

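The wrist view shows the brick clearly at (262,153), stub up at (262,75) and plug at (262,228). The purple look-alike is well away at (240,295). I fit from this view.

```bash
cat > m3.py <<'E'
from workcell import *
from fit import *
import sys
p0=[float(v) for v in sys.argv[1:4]]
c=read_camera("wrist"); im=c["image"].astype(int).sum(2)
uv=proj(c,np.array([[p0[0],p0[1],.034]]))[0].astype(int)
M=(im<150).astype(np.float32); M[:, :]=M
pl=proj(c,place(box(-.05,.05,-.075,.085,0,.034),p0)); b=np.zeros_like(M); cv2.fillConvexPoly(b,cv2.convexHull(pl.astype(np.float32)).astype(int),1)
M=near(M*b,uv); M=cv2.morphologyEx(M,cv2.MORPH_CLOSE,np.ones((9,9))); M=cv2.morphologyEx(M,cv2.MORPH_OPEN,np.ones((21,21)))
print("brick",fit([(c,M,np.ones(M.shape,bool))],brick,p0,[.01,.01,.1]),M.sum())
E
python3 m3.py .533 -.104 .15
```

```text
brick (array([ 0.53778852, -0.10253124,  0.16488106]), np.float64(0.08175549656152725)) 6417.0
```

```bash
python3 - <<'E'
from workcell import *
from fit import *
c=read_camera("wrist")
P=[grnd(c,uv,.034)[:2] for uv in ((235.5,95),(290.5,95.5),(287.5,213.5),(236,212.5))]
P=np.array(P); print(P.round(4)); print(P.mean(0), np.linalg.norm(P-np.roll(P,1,0),axis=1))
for a,b in ((3,0),(2,1)): d=P[b]-P[a]; print(-np.arctan2(d[0],d[1]))
for uv in ((434,50),(392,158)): print(grnd(c,uv,.04))
q=[.5357,-.103,.165]; print(proj(c,place(box(-.029,.029,-.064,.064,0,.034),q)).round(0).tolist())
E
python3 go.py 0.536 -0.118 0.1 0.16
```

```text
[[ 0.5019 -0.0451]
 [ 0.5551 -0.0366]
 [ 0.576  -0.1577]
 [ 0.5204 -0.1658]]
[ 0.53836158 -0.1012866 ] [0.12214268 0.05380266 0.12284855 0.05621267]
0.15212182926746406
0.1717354782245152
[0.67714093 0.02428107 0.04      ]
[ 0.66802182 -0.0792166   0.04      ]
[[235.0, 206.0], [233.0, 216.0], [233.0, 95.0], [230.0, 94.0], [283.0, 206.0], [286.0, 216.0], [286.0, 95.0], [290.0, 94.0]]
t 2.68 tcp [ 0.5333 -0.1198  0.2001] jaw 0.164 F [-0.4 -0.1 -0.1] gap 0.0851
shift units [0.032 0.073 2.504] turn 0.004
```

```bash
python3 -m crank '{"travel":[[0,0.1,0.8],[0,0.19,1.6],[0,0.19,2.4],[0,0.19,3.2],[0,0.19,3.8]],"turn":[0,0,0,0,0]}' 85 40 &&
python3 -m crank '{"travel":[[0,0,0.4],[0,0,0.7],[0,0,0.95],[0,0,1.1],[0,0,1.1]],"turn":[0,0,0,0,0]}' &&
python3 -m crank '{"travel":[[0,0,0],[0,0,0],[0,0,0],[0,0,0],[0,0,0]],"turn":[0,0,0,0,0]}' 40 40 &&
python3 -m crank '{"travel":[[0,0,0],[0,0,0],[0,0,0]],"turn":[0,0,0]}'
python3 go.py 0.536 -0.118 0.1 0.16
```

```text
clock: 3.15
tcp_pos: [0.5397, -0.1181, 0.0457]
orientation: [-0.001, 0.647, 0.763, -0.0]
wrist_force: [-0.4, 0.8, 0.2]
finger_gap: 0.0851
clock: 3.57
tcp_pos: [0.5401, -0.1183, 0.003]
orientation: [-0.001, 0.647, 0.762, -0.0]
wrist_force: [0.1, 0.9, 0.8]
finger_gap: 0.085
clock: 3.98
tcp_pos: [0.5415, -0.1189, 0.0053]
orientation: [0.001, 0.648, 0.762, 0.0]
wrist_force: [-1.9, 0.1, 5.1]
finger_gap: 0.0576
clock: 4.23
tcp_pos: [0.5415, -0.1189, 0.0052]
orientation: [0.001, 0.648, 0.762, 0.0]
wrist_force: [-1.4, 0.5, 6.5]
finger_gap: 0.0572
t 4.23 tcp [ 0.5415 -0.1189  0.0052] jaw 0.162 F [-1.4  0.5  6.5] gap 0.0572
shift units [ 0.043 -0.127 -2.369] turn 0.002
```

Gripped: gap 57 mm, width 58 mm as expected. Cross-check of the bracket yaw from its foot holes and roof edges, and the shift to a pre-insertion pose.

Run:
```python
from workcell import *
from fit import *
c=read_camera("side")
f=lambda u,v,z:grnd(c,(185+(u-2)/4.6,145+(v-2)/4.6),z)[:2]
for n,a,b,z in (("holes",(70,130),(298,142),.004),("roof back",(104,38),(272,42),.051),("roof front",(92,84),(270,90),.051)):
    A,B=f(*a,z),f(*b,z); d=B-A; print(n,A.round(4),B.round(4),"mid",((A+B)/2).round(4),"len",np.linalg.norm(d).round(4),"yaw",np.arctan2(d[1],d[0]).round(3))
s=read_camera("scene")
g=lambda u,v,z:grnd(s,(170+(u-371)/2.5,170+(v-1)/2.5),z)[:2]
p=[g(400,200,.051),g(456,183,.051),g(502,258,.051),g(440,276,.051)]
p=np.array(p);print(p.round(4)); 
for a,b in((0,3),(1,2)): d=p[a]-p[b]; print("yaw", -np.arctan2(d[0],d[1]), np.linalg.norm(d))
```

```text
holes [0.4385 0.1796] [0.5597 0.1597] mid [0.4991 0.1697] len 0.1229 yaw -0.162
roof back [0.4587 0.1937] [0.5474 0.1841] mid [0.5031 0.1889] len 0.0892 yaw -0.108
roof front [0.455  0.1404] [0.5454 0.1288] mid [0.5002 0.1346] len 0.0911 yaw -0.127
[[0.5466 0.1854]
 [0.5378 0.1424]
 [0.4531 0.1547]
 [0.4643 0.1977]]
yaw -1.7186341773736105 0.08318229415703472
yaw -1.7140377184551507 0.0856670669678922
```

Yaw comes out near −0.145 (scene edges −0.146, side holes −0.16), with the stop at about (0.504, 0.188). I lift a few mm, turn and carry it to about 20 mm short of the mouth.

```bash
python3 -m crank '{"travel":[[0,0,-0.15],[0.2,-0.05,-0.15],[0.6,-0.15,-0.15],[1.1,-0.28,-0.15],[1.6,-0.41,-0.15]],"turn":[0,0,0,0,0]}' &&
python3 -m crank '{"travel":[[0.5,-0.13,0],[1.0,-0.26,0],[1.5,-0.4,0],[1.9,-0.5,0],[2.14,-0.54,0]],"turn":[0.06,0.12,0.18,0.24,0.305]}' &&
python3 -m crank '{"travel":[[0,0,0],[0,0,0.05]],"turn":[0,0]}'
python3 go.py 0.4798 0.0228 0.008 -0.145
python3 - <<'E'
from workcell import *
import cv2,numpy as np
f=lambda im,x,y,w,h,k:cv2.convertScaleAbs(cv2.resize(im[y:y+h,x:x+w,::-1],None,fx=k,fy=k,interpolation=cv2.INTER_CUBIC),alpha=1.6,beta=10)
a=f(read_camera("side")["image"],165,110,130,150,3); b=f(read_camera("wrist")["image"],106,0,300,337,1.335)
cv2.imwrite("pics/pre.png",np.hstack([a,cv2.resize(b,(400,450))]))
E
```

```text
clock: 4.8
tcp_pos: [0.5127, -0.0563, 0.0096]
orientation: [-0.001, 0.648, 0.762, -0.0]
wrist_force: [-0.4, -0.5, -2.0]
finger_gap: 0.0571
clock: 5.22
tcp_pos: [0.4758, 0.0259, 0.0094]
orientation: [-0.002, 0.756, 0.654, -0.001]
wrist_force: [-0.1, -1.0, -2.5]
finger_gap: 0.0575
clock: 5.38
tcp_pos: [0.4783, 0.0241, 0.0081]
orientation: [-0.0, 0.755, 0.656, -0.0]
wrist_force: [0.6, -0.2, -2.6]
finger_gap: 0.0574
t 5.38 tcp [0.4783 0.0241 0.0081] jaw -0.139 F [ 0.6 -0.2 -2.6] gap 0.0574
shift units [-0.027  0.041  0.002] turn 0.006
```

View pics/pre.png

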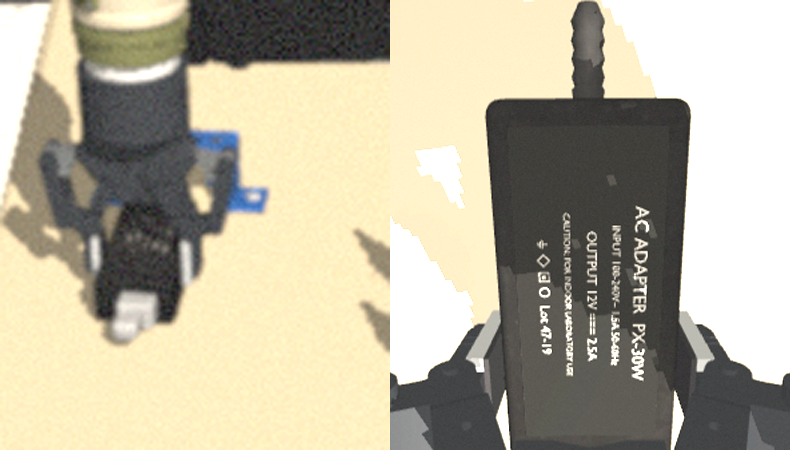

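The brick is held straight in the jaws, with the stub leading at wrist crop (588,50). I advance 34 mm, which puts the stub in the mouth and the body face still about 9 mm outside, then check alignment with the bracket in the wrist view.

```bash
python3 -m crank '{"travel":[[0.15,0.02,0],[0.35,0.04,0],[0.6,0.04,0],[0.8,0.04,0],[0.85,0.04,0]],"turn":[0.006,0.006,0.006,0.006,0.006]}'
python3 go.py 0.5 0.05 0.008 -0.145
python3 - <<'E'
from workcell import *
import cv2,numpy as np
f=lambda im,x,y,w,h,k:cv2.convertScaleAbs(cv2.resize(im[y:y+h,x:x+w,::-1],None,fx=k,fy=k,interpolation=cv2.INTER_CUBIC),alpha=1.2,beta=20)
b=f(read_camera("wrist")["image"],76,0,360,240,1.5); a=f(read_camera("scene")["image"],150,170,130,180,2)
a=cv2.resize(a,(260,360))
cv2.imwrite("pics/mouth.png",np.hstack([b,a]))
E
```

```text
clock: 5.95
tcp_pos: [0.4859, 0.0578, 0.0081]
orientation: [-0.0, 0.757, 0.653, 0.0]
wrist_force: [0.5, 0.9, -3.0]
finger_gap: 0.0573
t 5.95 tcp [0.4859 0.0578 0.0081] jaw -0.147 F [ 0.5  0.9 -3. ] gap 0.0573
shift units [-0.142  0.377  0.002] turn -0.002
```

View pics/mouth.png

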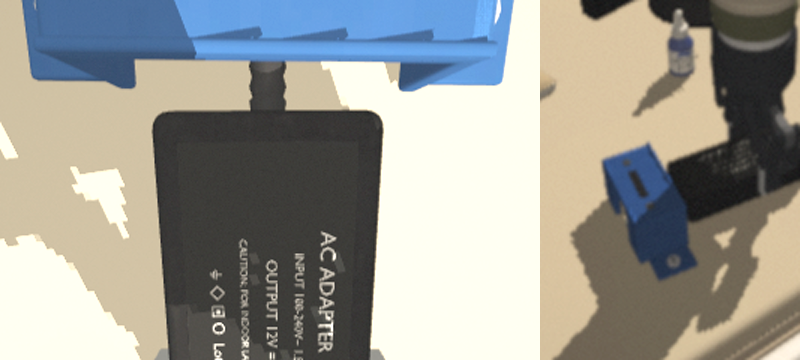

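The wrist view shows good alignment. The feet's inner edges (133 and 402) and outer edges (33 and 502) are both centred on column 267, as are the brick edges (153, 382) and the stub (267), and the roof edge is level with the brick face. I insert 40 mm, then take small steps while watching the force.

```bash
python3 -m crank '{"travel":[[0.2,0,0],[0.4,0,0],[0.6,0,0],[0.8,0,0],[0.95,0,0.05]],"turn":[0,0,0,0,0]}' &&
python3 -m crank '{"travel":[[0.05,0,0],[0.1,0,0],[0.1,0,0]],"turn":[0,0,0]}' && python3 -m crank '{"travel":[[0.05,0,0],[0.1,0,0],[0.1,0,0]],"turn":[0,0,0]}'
python3 go.py 0.5 0.05 0.008 -0.145
```

```text
clock: 6.52
tcp_pos: [0.4917, 0.0951, 0.0064]
orientation: [0.0, 0.758, 0.653, 0.0]
wrist_force: [0.3, 0.4, -2.8]
finger_gap: 0.057
clock: 6.77
tcp_pos: [0.4918, 0.0983, 0.006]
orientation: [-0.0, 0.758, 0.653, -0.0]
wrist_force: [-0.3, 0.4, -3.1]
finger_gap: 0.0572
clock: 7.02
tcp_pos: [0.4926, 0.102, 0.0062]
orientation: [-0.0, 0.758, 0.652, 0.0]
wrist_force: [0.9, 0.5, -2.5]
finger_gap: 0.0573
t 7.02 tcp [0.4926 0.102  0.0062] jaw -0.149 F [ 0.9  0.5 -2.5] gap 0.0573
shift units [-1.257  0.377 -0.046] turn -0.004
```

```bash
for i in 1; do python3 -m crank '{"travel":[[0.05,0,0],[0.1,0,0],[0.1,0,0]],"turn":[0,0,0]}'; done; python3 -m crank '{"travel":[[0.03,0,0],[0.06,0,0],[0.06,0,0]],"turn":[0,0,0]}' ; python3 -m crank '{"travel":[[0.03,0,0],[0.06,0,0],[0.06,0,0]],"turn":[0,0,0]}'
```

```text
clock: 7.32
tcp_pos: [0.4932, 0.106, 0.0062]
orientation: [-0.0, 0.758, 0.653, 0.0]
wrist_force: [0.2, 0.4, -2.3]
finger_gap: 0.057
clock: 7.57
tcp_pos: [0.4931, 0.1069, 0.0061]
orientation: [0.001, 0.758, 0.652, -0.001]
wrist_force: [-0.9, -5.9, -1.5]
finger_gap: 0.0574
clock: 7.82
tcp_pos: [0.4929, 0.107, 0.0062]
orientation: [0.002, 0.759, 0.651, -0.003]
wrist_force: [-4.1, -14.6, 3.3]
finger_gap: 0.0569
```

Contact came with the TCP at y ≈ 0.107, which puts the body face at about 0.187, matching the stop. I relieve the press, lower the last 2 mm, release and rise straight up.

```bash
python3 -m crank '{"travel":[[-0.05,0,0],[-0.07,0,0.03],[-0.07,0,0.05],[-0.07,0,0.05]],"turn":[0,0,0,0]}' &&
python3 -m crank '{"travel":[[0,0,0],[0,0,0],[0,0,0],[0,0,0],[0,0,0]],"turn":[0,0,0,0,0]}' 85 &&
python3 -m crank '{"travel":[[0,0,0],[0,0,-0.1],[0,0,-0.4],[0,0,-0.8],[0,0,-1.2]],"turn":[0,0,0,0,0]}' &&
python3 -m crank '{"travel":[[0,0,-0.6],[0,0,-1.4],[0,0,-2.2],[-0.5,0,-3],[-1,0,-3.5]],"turn":[0,0,0,0,0]}' && python3 -m crank '{"travel":[[-0.5,0,0],[-1.0,0,0],[-1.0,0,0],[-1.0,0,0]],"turn":[0,0,0,0]}'
python3 - <<'E'
from workcell import *
import cv2,numpy as np
f=lambda im,x,y,w,h,k:cv2.convertScaleAbs(cv2.resize(im[y:y+h,x:x+w,::-1],None,fx=k,fy=k,interpolation=cv2.INTER_CUBIC),alpha=1.2,beta=20)
c=read_camera("wrist"); np.savez("w.npz",**c)
b=f(c["image"],56,0,400,384,1.25); a=cv2.resize(f(read_camera("scene")["image"],150,150,140,180,2),(280,360))
a=np.vstack([a,np.zeros((120,280,3),np.uint8)])
cv2.imwrite("pics/end.png",np.hstack([b,a]))
E
```

```text
clock: 8.15
tcp_pos: [0.4932, 0.1069, 0.0052]
orientation: [0.001, 0.758, 0.652, -0.001]
wrist_force: [-5.0, -5.1, 9.9]
finger_gap: 0.057
clock: 8.57
tcp_pos: [0.4935, 0.1081, 0.004]
orientation: [-0.0, 0.758, 0.653, 0.0]
wrist_force: [-0.7, -0.3, 0.2]
finger_gap: 0.0849
clock: 8.98
tcp_pos: [0.4928, 0.1078, 0.0525]
orientation: [-0.0, 0.758, 0.653, -0.0]
wrist_force: [0.5, 0.1, 0.2]
finger_gap: 0.0849
clock: 9.4
tcp_pos: [0.4884, 0.0685, 0.1957]
orientation: [0.001, 0.757, 0.653, 0.002]
wrist_force: [1.1, 0.5, 0.2]
finger_gap: 0.0853
clock: 9.73
tcp_pos: [0.4814, 0.0281, 0.1924]
orientation: [0.0, 0.758, 0.652, 0.0]
wrist_force: [0.7, -0.8, -0.3]
finger_gap: 0.0849
```

View pics/end.png

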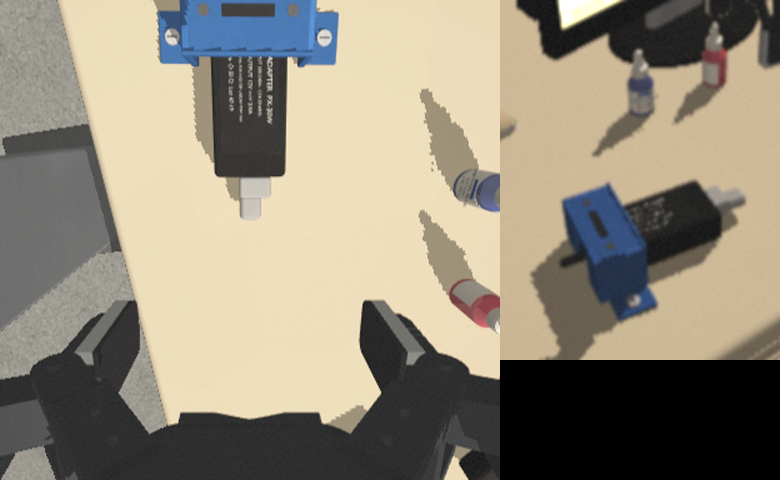

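The picture shows the brick under the roof and straight. The stub comes out of the window behind (scene crop (572,262)), the plug points outward (wrist crop (250,200)), and both bottles are standing. One numeric check of the depth, then hand in.

Run:
```python
from fit import *
import numpy as np
c=dict(np.load("w.npz")); g=lambda u,v,z:grnd(c,(56+u/1.25,v/1.25),z)[:2]
u=np.array([.1445,.9895]); x=np.array([.9895,-.1445])
e=[g(215,175,.034),g(286,173,.034)]; h=[g(172,37,.004),g(324,37,.004)]; r=[g(182,50,.051),g(318,50,.051)]
for n,(a,b) in (("brick end",e),("holes",h),("roof front",r)):
    d=b-a; m=(a+b)/2; print(n,"along",(m@u).round(4),"lat",(m@x).round(4),"yaw",np.arctan2(d[1],d[0]).round(3),"w",np.linalg.norm(d).round(4))
```

```text
brick end along 0.1345 lat 0.4743 yaw -0.122 w 0.0564
holes along 0.239 lat 0.4728 yaw -0.15 w 0.1206
roof front along 0.2208 lat 0.4742 yaw -0.15 w 0.0934
```

```bash
python3 -c "
from workcell import *
print(hand_in()); print(get_state()['clock'])"
```

```text
the job is handed in; nothing more can be done
None
the job is handed in; nothing more can be done
```

The brick is seated in the blue bracket, lying flat with the stub through the window and the plug pointing straight out. I handed the job in at about 10 s, with the gripper open and well clear. `hand_in()` gives no verdict, so the result rests on my own checks.

I gripped the brick across its width near the plug end and lifted it a few mm to turn and carry it. I slid it under the roof until it touched the stop, at about 15 N, then lowered it about 2 mm, let go and rose straight up.

Last checks, from the wrist camera after release:
- **Depth:** the brick's plug end is 86.3 mm out from the mouth, and 86 mm means fully home.
- **Sideways:** it is off the pocket's middle line by 0 to 1.5 mm.
- **Angle:** it is within about 0.03 rad of the bracket's direction.
- **Bottles:** both look upright and in place in the last scene picture. I did not measure their final positions.

**Disagreement:** the fixed cameras differed from each other by about 0.09 rad on the yaw of both the brick and the bracket. I settled the brick's yaw with the wrist camera. For the bracket I used its edges and foot holes, which the wrist view at the mouth later confirmed.

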